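Stop the jar-seaming stand rocking

TASK

The green jar-seaming stand rocks because one of its feet, the one under the yellow dot, is too short to reach the counter. Without pinching or lifting anything, push the wooden wedge with the fingertips, thin end first, under that foot until it is snug and the stand sits firm and level; then press down firmly on the yellow dot with a fingertip to check that the stand no longer rocks, and move clear. Do not shove the stand out of its place, and leave its lever and everything else on the counter alone.

Things in the scene. Friction and masses are not known exactly. Their poses are not given: they have to be found in the camera images.
- stand: Green steel plate 240 x 240 x 12 mm with a seaming head, 3.4 kg, loose on the counter. Origin: on the counter under the plate's centre; z up, x and y along its edges. Plate top 42 mm, underside 30 mm high. Square rubber feet 16 mm wide centred at x, y = +-90 mm; the one at (-90, -90) hangs 7 to 11 mm off the counter. 2 to 4 N down on that corner rocks it; it slides at a shove of about 15 N.
- press_mark (a point): Yellow dot, 28 mm across, on the plate's top, straight above the short foot (plate frame -90, -90, 42 mm). It is the spot to press; More than 4 N, kept for a moment, shows whether the stand rocks; 10 to 15 N is ample.
- foot_edge (a point): Middle of the lower edge of the short foot on its -y side (stand's frame), where the wedge comes from; the foot is 16 mm wide along x and 16 mm deep in +y from here. Axes as the stand's. When the wedge's slope meets this edge the push force, under 1 N till then, rises steeply; at about 5 N it is snug and stays by friction. Pushed on at 15 N, it shoves the whole stand along.
- short_foot (a joint): How far the short foot's underside hangs above the counter when the stand sits level, in m (0.007 to 0.011; differs each time). The foot is screwed fast: it does not give.
- wedge: Pale wooden wedge, 70 g, flat on the counter: 110 mm long, 60 mm wide, top sloping straight from 4 mm at the thin end to 20 mm at the upright thick end. Origin: centre of its underside; x along its length, thin end at +55 mm, thick end at -55 mm; z up. It starts with the thin end 25 to 75 mm from the short foot, pointing at it along the stand's +y, within 8 mm and 0.1 rad.
- wedge_slope (a point): Middle of the top edge of the wedge's thin end (wedge frame +55, 0, 4 mm). Its x axis runs down the slope towards the thin end and out, y across the wedge, z square off the sloping face: the z of foot_edge in this frame is the gap left between slope and foot.
- lever_knob (a point): Wooden knob, about 295 mm above the counter, of the crank lever on top of the stand's head, 105 mm out from the axis at stand (+20, +20) mm; leave alone. Head, chuck (74 mm across, 172 mm up), column at (+85, +85) and lever (258 to 310 mm up) all stand over the half of the plate away from the short foot.
- jar_a: Clear empty half-litre jar, 86 mm across, 120 mm high, upright. Origin: centre of its underside. Bystander.
- jar_b: Another clear jar, the same. Bystander.
- mug: White enamel mug, 82 mm across plus its handle at +y, 80 mm high. Origin: centre of its underside. Bystander.
- tamper: Wooden tamper standing on its head, 68 mm across, 180 mm high. Origin: centre of its underside. Bystander.
- opener: Red plastic jar opener lying flat: a handle 22 mm wide along x with a two-pronged fork 80 mm wide at +x, from x = -105 to +110 mm, 12 mm thick. Origin: on the counter under the handle. Bystander.
- lids: Stack of metal jar lids, 78 mm across, 28 mm high. Origin: centre of its underside. Bystander.

How it is judged:
By the outcome, as a careful person would: the job done as asked, in the order asked, and still so for the second after the job is handed in, with the robot touching nothing.
It also fails if it takes over 45 s, if anything falls off the work surface, if the arm or the gripper's body presses on something with over 40 N, if the wrist force passes 120 N, or if a joint passes its speed limit or range.

ROBOT

A 7-joint arm with a two-finger parallel gripper is mounted at the origin on the work surface. World frame = base frame: x ahead of the robot, y to its left, z up, the work surface at z = 0. Lengths are in m, angles in rad, forces in N, time in s.
With the tool pointing down it reaches from about 0.4 to 0.85 m from the base axis. Payload 10.4 kg.
Tool frame: the origin (TCP) lies midway between the tips of the shut fingers; the grasp point (between the pads) lies 19 mm behind it (r.grasp_offset is the distance from the TCP to the grasp point, in m); x points along the fingers, y is the direction in which the jaws open and shut, and the axes are right-handed (so a half turn about x gives the same grasp; the last joint's range is limited). The gripper opens to 87 mm and grips with 3 to 60 N. Pads are 19 mm wide; open, the fingers measure 117 mm over their backs; the gripper's body (75 mm by 190 mm) begins 51 mm behind the grasp point.
Start: joints at [1.096, 0.332, -0.065, 1.46, 0.022, 1.35, -0.088], TCP at [0.273, -0.562, 0.223] pointing down, gripper open.
Joint ranges: [-2.6, 2.6], [-0.5, 2.12], [-1.47, 1.34], [0.16, 2.42], [-1.27, 4.41], [0.06, 2.06], [-2.6, 2.6]. Speed limits (rad/s): [2.22, 2.22, 2.79, 2.79, 3.14, 3.14, 3.14].

INTERFACE

Orientations are given as a unit quaternion [x, y, z, w].
In Python, from bench import r, vision, close_job gives the robot as it stands. The module is installed in compiled form; this text tells all that it offers.
- The arm moves only by the shell command python3 -m pendant 'ROWS' [OPENING] [FORCE]. ROWS is text: rows parted by semicolons, each of 6 numbers parted by spaces: the shift along the tool's x, y, z in units of 0.25 m (1.0 is 0.25 m), then the turn, a rotation vector about the tool's x, y, z in units of 1.5 rad (1.0 is 1.5 rad). A call has 1 to 8 rows; each row is the pose to reach, as a shift and turn from the pose commanded when the call began, along the tool's axes at that moment; what a row does not reach only later rows make up. A row lasts 1/10 s, in which the tool goes at most 50 mm and 8.59 degrees, less where a joint would pass 70% of its speed; a pose out of reach is approached as far as the arm can. A call with a number of a shift or a turn outside -1 to 1 is refused whole. A call with a gripper value outside its range is refused whole. OPENING is the gripper command: -1 is shut, 1 is fully open, values between are in proportion, set as the call begins (- or left out, the last holds). The fingers move at their own pace and stop on an object; FORCE is the grip in N (left out, the last holds). Time passes only in rows, so rows that repeat a pose let the fingers close. It gives the time, the measured TCP pose, the force and the opening at its end, in the units of the state.
- r.read_state(): the state, without advancing time (a new reading comes with each control period).
- vision.camera(name): name is "scene" or "top" or "wrist"; returns (picture, depth): 420x560x3 uint8, blue, green, red; 420x560 float32, m along the optical axis (not along the pixel's ray), 0 where there is no reading.
- vision.get_calibration(name): a dict with "camera_matrix" (3x3 intrinsics, pixels), "rvec" (rotation vector, rad) and "tvec" (3), from world to camera coordinates, as OpenCV has them. Camera axes: x right, y down, z forward; pixel columns grow to the right and rows downward; lengths in m; the calibration is good to about 2 mm. A picture is of the moment at which its call begins: read the wrist's pose just before it. get_calibration takes no time and is no camera call; for the wrist camera it gives the pose at the moment of the call.
- close_job(): hands the job in, once; it reports no verdict.
The state is a dict: "time": time; "joint_positions": joint angles; "joint_vel": joint speeds; "joint_torque": joint torques, N m; "ee_pos": TCP position; "eef_rot": TCP orientation; "ft_force": force on the tool from outside, world axes, zero at the start; "torque": the same for the moment, N m; "width": finger opening in m.
Only numpy, scipy, OpenCV 4.12 (cv2) and the standard library are available. Lean on these libraries where they do the work, as an engineer would, in place of code of your own. Each camera call takes 0.05 s, during which the arm holds its last target. There are 200 camera calls.

## Working session

There is one attempt and no reset: what is moved stays moved. The work goes in short steps, Python scripts to look and compute and a shell command to move; the robot and the scene stay as the last step left them, time stands still between calls to the robot, and variables do not carry over. Pictures are saved under pics/ and viewed, about 8 in all and at most 12, crops included, and the job is handed in when it is done.

```bash
mkdir -p pics
cat > h.py <<'E'
import numpy as np, cv2
from bench import r, vision
from scipy.spatial.transform import Rotation as R
def cal(n):
    c=vision.get_calibration(n); K=np.array(c["camera_matrix"]); M=R.from_rotvec(np.ravel(c["rvec"])).as_matrix(); return K,M,np.ravel(c["tvec"])
def ray(c,uv,z):
    K,M,t=c; o=-M.T@t; d=M.T@np.linalg.inv(K)@np.array([uv[0],uv[1],1.]); return o+d*(z-o[2])/d[2]
def cloud(c,D):
    K,M,t=c; v,u=np.indices(D.shape); P=np.stack([(u-K[0,2])/K[0,0]*D,(v-K[1,2])/K[1,1]*D,D],-1); return (P-t)@M
def proj(c,p):
    K,M,t=c; q=K@(M@np.array(p)+t); return q[:2]/q[2]
E
python3 - <<'E'
from h import *
s=r.read_state(); print({k:np.round(s[k],3).tolist() for k in s})
for n in("scene","top"):
    c=cal(n); im,D=vision.camera(n); cv2.imwrite(f"pics/{n}0.png",im); np.savez(f"{n}0.npz",im=im,D=D)
    print(n,np.round(-c[1].T@c[2],3),np.round(c[1][2],2))
    h=cv2.cvtColor(im,cv2.COLOR_BGR2HSV); P=cloud(c,D)
    m=cv2.inRange(h,(22,150,120),(35,255,255)); k,l,st,ce=cv2.connectedComponentsWithStats(m)
    for i in range(1,k):
        if st[i,4]>15: print("yel",ce[i],st[i,4],np.median(P[l==i],0).round(3),ray(c,ce[i],.042).round(4))
E
```

```text
{'time': 0.0, 'joint_positions': [1.096, 0.333, -0.065, 1.461, 0.022, 1.35, -0.089], 'joint_vel': [-0.001, 0.0, 0.001, 0.002, -0.0, -0.001, -0.0], 'joint_torque': [0.002, -62.326, 0.026, -38.988, -0.061, 0.04, 0.0], 'ee_pos': [0.273, -0.562, 0.222], 'eef_rot': [-0.689, -0.159, 0.689, -0.158], 'ft_force': [0.139, 0.206, -0.161], 'torque': [0.008, 0.014, -0.032], 'width': 0.087}
scene [1.542 0.209 0.891] [-0.8  -0.12 -0.59]
yel [258.74193548 226.16129032] 31 [ 0.458 -0.006  0.041] [ 0.46   -0.0051  0.042 ]
top [0.453 0.068 1.298] [ 0.14  0.02 -0.99]
```

View pics/top0.png

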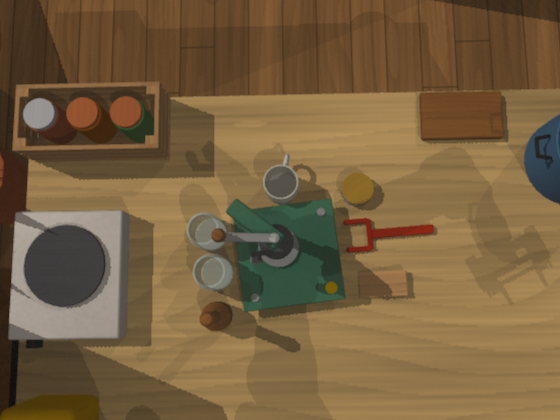

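View pics/scene0.png

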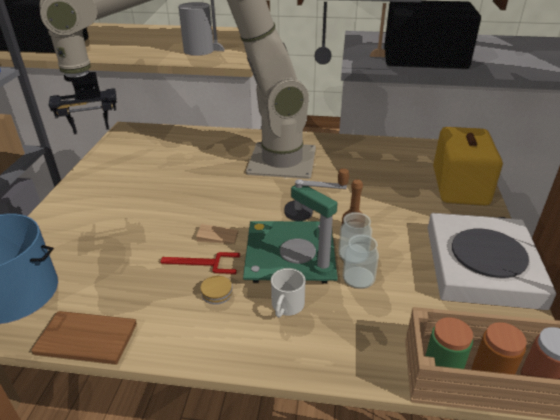

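Top view: dot at (331,288), wedge at (383,284), thin end to the left, fork of the opener at (360,235). Stand y ≈ world +y. Now I measure these.

Run:
```python
from h import *
c=cal("top"); z=np.load("top0.npz"); im,D=z["im"],z["D"]; P=cloud(c,D); h=cv2.cvtColor(im,cv2.COLOR_BGR2HSV)
print("dot hsv",h[288,331],"wedge",h[284,383],"table",h[320,400],"green",h[290,300])
m=cv2.inRange(h,(15,190,110),(35,255,255)); k,l,st,ce=cv2.connectedComponentsWithStats(m)
for i in range(1,k):
    if st[i,4]>15: print("yel",ce[i],st[i,4],np.median(P[l==i],0).round(3),ray(c,ce[i],.042).round(4))
g=cv2.inRange(h,(65,80,20),(95,255,255))&((abs(P[...,2]-.04)<.01)*255).astype(np.uint8)
co=max(cv2.findContours(g,0,2)[0],key=cv2.contourArea); rc=cv2.minAreaRect(co)
print("plate",[ray(c,p,.042).round(4).tolist() for p in cv2.boxPoints(rc)])
w=((P[...,2]>.0035)&(P[...,2]<.026)).astype(np.uint8); w[:, :348]=0; w[:268]=0;w[305:]=0;w[:,415:]=0
co=max(cv2.findContours(w,0,2)[0],key=cv2.contourArea); rc=cv2.minAreaRect(co)
print("wedge px",rc,[ray(c,p,.01).round(4).tolist() for p in cv2.boxPoints(rc)])
for u in range(352,412,4): print(u,(P[278:292,u,2].mean()*1000).round(1),end="; ")
T=R.from_quat(r.read_state()["eef_rot"]).as_matrix(); print("\ntool axes cols\n",T.round(3))
cw=cal("wrist"); print("wrist cam in tool",(T.T@(-cw[1].T@cw[2]-r.read_state()["ee_pos"])).round(3),(cw[1]@T).round(2))
cv2.imwrite("pics/topcrop.png",cv2.resize(im[215:315,320:440],None,fx=6,fy=6))
```

```text
dot hsv [ 23 233 117] wedge [ 15 129  95] table [ 18 124 158] green [ 71 100  82]
yel [330.83333333 287.33333333] 84 [ 0.462 -0.006  0.042] [ 0.461  -0.0063  0.042 ]
plate [[0.6433, 0.2263, 0.042], [0.6707, -0.0114, 0.042], [0.4364, -0.0358, 0.042], [0.4096, 0.1958, 0.042]]
wedge px ((381.9617004394531, 283.0029296875), (27.76413345336914, 48.24209976196289), 85.60128784179688) [[0.4991, -0.0715, 0.01], [0.5063, -0.1869, 0.01], [0.4405, -0.1891, 0.01], [0.4334, -0.0745, 0.01]]
352 0.7; 356 0.1; 360 4.6; 364 5.3; 368 6.5; 372 6.3; 376 10.4; 380 12.1; 384 12.9; 388 14.7; 392 15.2; 396 17.0; 400 109.6; 404 19.5; 408 -0.5; 
tool axes cols
 [[-0.001  0.437 -0.9  ]
 [ 0.001 -0.9   -0.437]
 [-1.    -0.001  0.   ]]
wrist cam in tool [-0.162  0.    -0.081] [[-0.    1.   -0.  ]
 [-0.29  0.    0.96]
 [ 0.96  0.    0.29]]
```

View pics/topcrop.png

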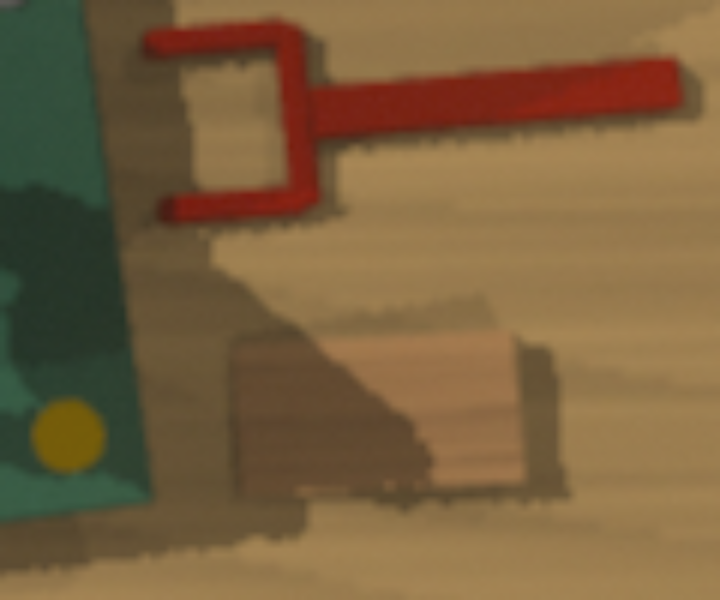

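Wedge is clear of the fork. Plate yaw is about 0.115 rad, and the dot predicted from the plate corners agrees with the dot measured. I will approach behind the thick end with the fingers 20 mm apart, square to the stand.

```bash
python3 -m pendant '0 -0.5 -0.85 -0.82 0 0;0 -0.5 -0.85 -0.82 0 0;0 -0.5 -0.85 -0.82 0 0;0 -0.5 -0.85 -0.82 0 0;0 -0.5 -0.85 -0.82 0 0;0 -0.5 -0.85 -0.82 0 0;0 -0.5 -0.85 -0.82 0 0;0 -0.5 -0.85 -0.82 0 0' -0.54 10
cat > tgt.py <<'E'
# usage: offsets of target TCP in foot_edge frame (mm x', y', z) -> tool-axis shift (units) and yaw fix
import sys; from h import *
F=np.array([.4619,-.0142,0]); yaw=.115; S=R.from_euler('z',yaw).as_matrix()
s=r.read_state(); T=R.from_quat(s["eef_rot"]).as_matrix(); p=np.array(s["ee_pos"])
print("t",s["time"],"tcp in foot frame mm",((S.T@(p-F))*1000).round(1),"force(stand axes)",(S.T@np.array(s["ft_force"])).round(2),"width",round(s["width"],4))
if len(sys.argv)>3:
    t=F+S@(np.array([float(a) for a in sys.argv[1:4]])/1000)
    Tt=np.column_stack([[0,0,-1],S@[1,0,0],S@[0,-1,0]])
    print("shift",(T.T@(t-p)/.25).round(3),"turn",(R.from_matrix(T.T@Tt).as_rotvec()/1.5).round(3))
E
python3 tgt.py -6 -225 200
```

```text
time: 0.9
ee_pos: [0.4095, -0.3566, 0.2223]
eef_rot: [0.477, 0.522, -0.478, 0.521]
ft_force: [-0.9, -1.0, 0.4]
width: 0.0311
t 0.9 tcp in foot frame mm [ -91.4 -334.1  222.3] force(stand axes) [-1.04 -0.88  0.45] width 0.0311
shift [ 0.089  0.33  -0.446] turn [-0.018 -0.     0.   ]
```

```bash
python3 -m pendant '0.09 0.33 -0.446 -0.018 0 0;0.09 0.33 -0.446 -0.018 0 0;0.09 0.33 -0.446 -0.018 0 0;0.09 0.33 -0.446 -0.018 0 0;0.09 0.33 -0.446 -0.018 0 0;0.09 0.33 -0.446 -0.018 0 0'
python3 - <<'E'
from h import *
c=cal("wrist"); im,D=vision.camera("wrist"); cv2.imwrite("pics/w1.png",im); np.savez("w1.npz",im=im,D=D)
P=cloud(c,D); w=((P[...,2]>.004)&(P[...,2]<.027)&(P[...,0]>.42)&(P[...,0]<.52)&(P[...,1]>-.21)&(P[...,1]<-.04)).astype(np.uint8)
Q=P[w>0]; print(len(Q)); rc=cv2.minAreaRect((Q[:,:2]*1000).astype(np.float32)); print(rc,cv2.boxPoints(rc).round(1).tolist())
E
python3 tgt.py -6 -225 9
```

```text
time: 1.5
ee_pos: [0.482, -0.2405, 0.1999]
eef_rot: [0.472, 0.526, -0.473, 0.526]
ft_force: [-0.4, -0.2, -0.5]
width: 0.02
6366
((468.63043212890625, -130.67124938964844), (60.19137954711914, 110.3713607788086), 2.3061509132385254) [[436.29998779296875, -76.69999694824219], [440.79998779296875, -187.0], [500.8999938964844, -184.60000610351562], [496.5, -74.30000305175781]]
t 1.55 tcp in foot frame mm [  -6.  -227.3  200. ] force(stand axes) [-0.51  0.31 -0.82] width 0.02
shift [ 0.764  0.    -0.009] turn [-0.006  0.     0.   ]
```

View pics/w1.png

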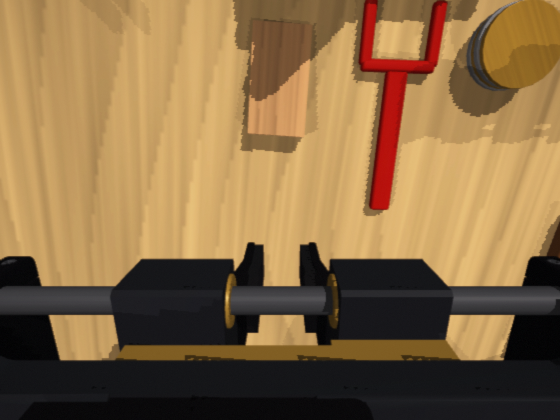

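Wedge measures 60.2 × 110.4 mm, a good match. Its thick end is at y' ≈ -171 and its yaw is about -0.07 relative to the stand, so the square two-finger push will straighten it. Descending behind it.

```bash
python3 -m pendant '0.4 -0.008 -0.009 -0.006 0 0;0.6 -0.008 -0.009 -0.006 0 0;0.76 -0.008 -0.009 -0.006 0 0;0.76 -0.008 -0.009 -0.006 0 0;0.76 -0.008 -0.009 -0.006 0 0;0.76 -0.008 -0.009 -0.006 0 0'
python3 tgt.py -8 -185 9
```

```text
time: 2.15
ee_pos: [0.4804, -0.2381, 0.0109]
eef_rot: [0.47, 0.528, -0.47, 0.528]
ft_force: [0.5, -0.7, 1.0]
width: 0.02
t 2.15 tcp in foot frame mm [  -7.3 -224.5   10.9] force(stand axes) [ 0.45 -0.76  0.99] width 0.02
shift [ 0.008 -0.003 -0.158] turn [ 0. -0.  0.]
```

```bash
python3 -m pendant '0 0 -0.05 0 0 0;0 0 -0.1 0 0 0;0 0 -0.14 0 0 0;0 0 -0.17 0 0 0;0 0 -0.2 0 0 0;0 0 -0.23 0 0 0;0 0 -0.26 0 0 0;0 0 -0.29 0 0 0'
python3 tgt.py -8 -105 10
python3 -m pendant '0 0 -0.02 0 0 0;0 0 -0.04 0 0 0;0 0 -0.06 0 0 0;0 0 -0.08 0 0 0;0 0 -0.1 0 0 0;0 0 -0.12 0 0 0;0 0 -0.14 0 0 0;0 0 -0.16 0 0 0'
python3 tgt.py -8 -105 10
```

```text
time: 2.95
ee_pos: [0.4719, -0.1648, 0.0101]
eef_rot: [0.47, 0.528, -0.47, 0.528]
ft_force: [0.0, -0.3, 0.4]
width: 0.0198
t 2.95 tcp in foot frame mm [  -7.3 -150.8   10.1] force(stand axes) [-0.02 -0.3   0.4 ] width 0.0198
shift [ 0.    -0.002 -0.183] turn [0.001 0.    0.   ]
time: 3.75
ee_pos: [0.4673, -0.1251, 0.0101]
eef_rot: [0.47, 0.528, -0.47, 0.528]
ft_force: [0.6, -0.8, 0.6]
width: 0.0198
t 3.75 tcp in foot frame mm [  -7.4 -110.8   10.1] force(stand axes) [ 0.53 -0.91  0.57] width 0.0198
shift [ 0.    -0.002 -0.023] turn [ 0.001  0.    -0.   ]
```

```bash
cat > look.py <<'E'
from h import *; import sys
F=np.array([.4619,-.0142,0]); S=R.from_euler('z',.115).as_matrix()
for n in ("wrist","top"):
    c=cal(n); im,D=vision.camera(n); cv2.imwrite(f"pics/{n}_{sys.argv[1]}.png",im)
    P=cloud(c,D); Q=(P-F)@S
    w=(P[...,2]>.004)&(P[...,2]<.025)&(abs(Q[...,0])<.05)&(Q[...,1]>-.14)&(Q[...,1]<-.0215)
    if w.sum()>30:
        rc=cv2.minAreaRect((Q[w][:,:2]*1000).astype(np.float32)); print(n,w.sum(),"wedge in foot frame",cv2.boxPoints(rc).round(1).tolist())
    h=cv2.cvtColor(im,cv2.COLOR_BGR2HSV); m=cv2.inRange(h,(15,190,80),(35,255,255))*((abs(P[...,2]-.042)<.012)&(np.hypot(Q[...,0],Q[...,1])<.05)).astype(np.uint8)
    if m.sum(): 
        M=cv2.moments(m,True); u=(M["m10"]/M["m00"],M["m01"]/M["m00"]); print(n,"dot",u,"world",ray(c,u,.042).round(4),"z",np.median(P[m>0][:,2]).round(4))
    g=cv2.inRange(h,(65,80,20),(95,255,255))&((abs(P[...,2]-.04)<.01)*255).astype(np.uint8)
    if n=="top":
        rc=cv2.minAreaRect(max(cv2.findContours(g,0,2)[0],key=cv2.contourArea)); print("plate",[ray(c,p,.042).round(4).tolist() for p in cv2.boxPoints(rc)])
        k=(cv2.inRange(h,(65,80,20),(95,255,255))>0)&(abs(P[...,2]-.042)<.01); A=P[k]; G=np.c_[A-A.mean(0)]; nrm=np.linalg.svd(G,full_matrices=False)[2][2]; print("plate normal in stand axes (mrad)",(S.T@(nrm*np.sign(nrm[2]))*1000).round(1))
E
python3 look.py a
```

```text
wrist 18885 wedge in foot frame [[-42.099998474121094, -21.600000381469727], [-41.79999923706055, -120.9000015258789], [18.5, -120.69999694824219], [18.299999237060547, -21.399999618530273]]
wrist dot (299.8857024106401, 16.677888611803823) world [ 0.4613 -0.0119  0.042 ] z 0.042
top 679 wedge in foot frame [[-45.900001525878906, -109.5999984741211], [45.400001525878906, -115.5], [51.20000076293945, -26.700000762939453], [-40.099998474121094, -20.799999237060547]]
top dot (330.97, 287.13) world [ 0.4614 -0.0066  0.042 ] z 0.0418
plate [[0.6428, 0.2267, 0.042], [0.6707, -0.0117, 0.042], [0.4365, -0.0365, 0.042], [0.4092, 0.1958, 0.042]]
plate normal in stand axes (mrad) [  -1.1    1.7 1000. ]
```

```bash
python3 -m pendant '0 0 -0.01 0 0 0;0 0 -0.02 0 0 0;0 0 -0.028 0 0 0;0 0 -0.036 0 0 0;0 0 -0.042 0 0 0;0 0 -0.048 0 0 0' >/dev/null
python3 tgt.py; python3 -m pendant '0 0 -0.003 0 0 0;0 0 -0.006 0 0 0;0 0 -0.009 0 0 0;0 0 -0.012 0 0 0' >/dev/null; python3 tgt.py
```

```text
t 4.45 tcp in foot frame mm [ -7.4 -99.1  10. ] force(stand axes) [-1.43 -1.61 -0.16] width 0.02
t 4.85 tcp in foot frame mm [ -7.4 -96.2  10.1] force(stand axes) [ 0.03 -0.64 -0.02] width 0.0194
```

```bash
python3 -m pendant '0 0 -0.003 0 0 0;0 0 -0.006 0 0 0;0 0 -0.009 0 0 0;0 0 -0.012 0 0 0' >/dev/null; python3 tgt.py
```

```text
t 5.25 tcp in foot frame mm [ -7.4 -93.2  10. ] force(stand axes) [-0.04 -0.42 -1.48] width 0.0199
```

```bash
python3 -m pendant '0 0 -0.003 0 0 0;0 0 -0.006 0 0 0;0 0 -0.009 0 0 0' >/dev/null; python3 tgt.py
```

```text
t 5.55 tcp in foot frame mm [ -7.4 -90.9  10.1] force(stand axes) [-0.25 -0.04 -1.13] width 0.0207
```

```bash
python3 -m pendant '0 0 -0.003 0 0 0;0 0 -0.006 0 0 0;0 0 -0.009 0 0 0' >/dev/null; python3 tgt.py
```

```text
t 5.85 tcp in foot frame mm [ -7.4 -88.6  10.1] force(stand axes) [-0.15 -0.3   0.02] width 0.02
```

```bash
python3 -m pendant '0 0 -0.003 0 0 0;0 0 -0.006 0 0 0' >/dev/null; python3 tgt.py
```

```text
t 6.05 tcp in foot frame mm [ -7.4 -87.2  10.1] force(stand axes) [ 0.81 -0.27 -0.43] width 0.0201
```

```bash
python3 -m pendant '0 0 -0.003 0 0 0;0 0 -0.006 0 0 0' >/dev/null; python3 tgt.py
```

```text
t 6.25 tcp in foot frame mm [ -7.4 -85.7  10.1] force(stand axes) [ 0.29 -0.63  0.49] width 0.0202
```

```bash
python3 -m pendant '0 0 -0.003 0 0 0;0 0 -0.006 0 0 0' >/dev/null; python3 tgt.py
```

```text
t 6.45 tcp in foot frame mm [ -7.4 -84.1  10.1] force(stand axes) [ 0.33 -0.12 -0.21] width 0.0201
```

```bash
python3 -m pendant '0 0 -0.003 0 0 0;0 0 -0.006 0 0 0' >/dev/null; python3 tgt.py
```

```text
t 6.65 tcp in foot frame mm [ -7.4 -82.7  10.1] force(stand axes) [ 0.36 -0.46 -0.94] width 0.0198
```

```bash
python3 -m pendant '0 0 -0.003 0 0 0;0 0 -0.006 0 0 0' >/dev/null; python3 tgt.py
```

```text
t 6.85 tcp in foot frame mm [ -7.4 -81.1  10.1] force(stand axes) [-0.12  0.07 -0.6 ] width 0.0201
```

```bash
python3 -m pendant '0 0 -0.003 0 0 0;0 0 -0.006 0 0 0' >/dev/null; python3 tgt.py
```

```text
t 7.05 tcp in foot frame mm [ -7.4 -79.7  10. ] force(stand axes) [-0.05 -0.91  0.26] width 0.0198
```

```bash
python3 -m pendant '0 0 -0.003 0 0 0;0 0 -0.006 0 0 0' >/dev/null; python3 tgt.py
```

```text
t 7.25 tcp in foot frame mm [ -7.4 -78.2  10.1] force(stand axes) [-0.57 -0.69 -0.18] width 0.0202
```

```bash
python3 -m pendant '0 0 -0.003 0 0 0;0 0 -0.006 0 0 0' >/dev/null; python3 tgt.py
```

```text
t 7.45 tcp in foot frame mm [ -7.4 -77.   10.1] force(stand axes) [-0.37 -2.03 -0.91] width 0.0199
```

```bash
python3 look.py b; python3 tgt.py
```

```text
wrist 9400 wedge in foot frame [[-42.5, -86.4000015258789], [18.0, -87.19999694824219], [18.700000762939453, -22.200000762939453], [-41.70000076293945, -21.5]]
wrist dot (298.8352968897267, 95.73515551366636) world [ 0.4606 -0.0052  0.042 ] z 0.0421
top 286 wedge in foot frame [[-40.29999923706055, -51.29999923706055], [44.400001525878906, -53.599998474121094], [45.099998474121094, -24.5], [-39.5, -22.299999237060547]]
top dot (330.97, 287.13) world [ 0.4614 -0.0066  0.042 ] z 0.042
plate [[0.644, 0.2256, 0.042], [0.6705, -0.0118, 0.042], [0.436, -0.0354, 0.042], [0.41, 0.1959, 0.042]]
plate normal in stand axes (mrad) [  -1.4    1.6 1000. ]
t 7.55 tcp in foot frame mm [ -7.5 -77.   10.1] force(stand axes) [-0.69 -1.58 -1.78] width 0.0201
```

Stand unmoved and wedge straight; contact is just beginning (about 2 N). Finer steps now.

```bash
python3 -m pendant '0 0 -0.002 0 0 0;0 0 -0.003 0 0 0' >/dev/null; python3 tgt.py
```

```text
t 7.75 tcp in foot frame mm [ -7.5 -76.4  10.1] force(stand axes) [-0.12 -5.77 -0.4 ] width 0.0198
```

```bash
python3 -m pendant '0 0 -0.001 0 0 0;0 0 -0.002 0 0 0' >/dev/null; python3 tgt.py
```

```text
t 7.95 tcp in foot frame mm [ -7.5 -76.1  10.1] force(stand axes) [-0.46 -6.53 -0.89] width 0.0203
```

Snug at about 6.5 N. Backing off, then rising and shutting the fingers.

```bash
python3 -m pendant '0 0 0.02 0 0 0;0 0 0.08 0 0 0;0 0 0.16 0 0 0;0 0 0.16 0 0 0;-0.15 0 0.16 0 0 0;-0.3 0 0.16 0 0 0;-0.4 0 0.16 0 0 0;-0.4 0 0.16 0 0 0'; python3 look.py c; python3 tgt.py 0 8 90
```

```text
time: 8.75
ee_pos: [0.47, -0.1292, 0.1135]
eef_rot: [0.471, 0.527, -0.469, 0.53]
ft_force: [0.9, 0.7, -0.2]
width: 0.0198
wrist 4371 wedge in foot frame [[-41.599998474121094, -21.799999237060547], [-41.5, -65.30000305175781], [18.600000381469727, -65.0999984741211], [18.5, -21.600000381469727]]
wrist dot (287.68637873754153, 42.13687707641196) world [ 0.4608 -0.0055  0.042 ] z 0.0421
top 516 wedge in foot frame [[-49.79999923706055, -22.399999618530273], [-48.0, -110.5], [49.0, -108.5], [47.20000076293945, -20.399999618530273]]
top dot (331.019801980198, 287.15841584158414) world [ 0.4614 -0.0067  0.042 ] z 0.0423
plate [[0.6428, 0.2267, 0.042], [0.6707, -0.0117, 0.042], [0.4365, -0.0365, 0.042], [0.4092, 0.1958, 0.042]]
plate normal in stand axes (mrad) [  -1.6    1.3 1000. ]
t 8.85 tcp in foot frame mm [  -7.1 -114.9  110.1] force(stand axes) [-0.08 -0.28 -0.26] width 0.02
shift [ 0.08   0.03  -0.492] turn [ 0.002  0.    -0.   ]
```

Wedge stays put (thick end at y' -65, stand unmoved). Now shut the fingers and go above the dot.

```bash
python3 -m pendant '0 0.03 -0.1 0 0 0;0 0.03 -0.2 0 0 0;0 0.03 -0.3 0 0 0;0 0.03 -0.4 0 0 0;0 0.03 -0.49 0 0 0;0.1 0.03 -0.492 0 0 0;0.18 0.03 -0.492 0 0 0;0.18 0.03 -0.492 0 0 0' -1 20 >/dev/null; python3 tgt.py 0 8 50; python3 -m pendant '0 0 0 0 0 0;0 0 0 0 0 0'; python3 tgt.py 0 8 43
```

```text
t 9.65 tcp in foot frame mm [-2.8  8.5 61.8] force(stand axes) [-0.48 -0.5   0.44] width 0.0003
shift [0.047 0.012 0.002] turn [ 0.002 -0.001  0.004]
time: 9.85
ee_pos: [0.4613, -0.0066, 0.0656]
eef_rot: [0.47, 0.528, -0.47, 0.528]
ft_force: [0.4, -0.3, 0.3]
width: 0.0005
t 9.85 tcp in foot frame mm [ 0.3  7.6 65.6] force(stand axes) [ 0.37 -0.32  0.32] width 0.0005
shift [ 0.09  -0.001 -0.001] turn [ 0.001 -0.    -0.   ]
```

```bash
python3 -m pendant '0.03 0 0 0 0 0;0.06 0 0 0 0 0;0.075 0 0 0 0 0;0.084 0 0 0 0 0;0.084 0 0 0 0 0'>/dev/null; python3 tgt.py
```

```text
t 10.35 tcp in foot frame mm [-0.4  7.6 43.7] force(stand axes) [ 0.07 -0.28  0.16] width 0.0001
```

```bash
python3 -m pendant '0.004 0 0 0 0 0;0.008 0 0 0 0 0;0.012 0 0 0 0 0'>/dev/null; python3 tgt.py
```

```text
t 10.65 tcp in foot frame mm [ 0.1  7.5 42. ] force(stand axes) [-8.49  0.12 26.38] width 0.0002
```

Contact is stiff at z 42.0 mm. The plate does not sink, but 26 N is more than needed, so I'm easing to about 12 N and holding.

```bash
python3 -m pendant '-0.002 0 0 0 0 0;-0.002 0 0 0 0 0;-0.002 0 0 0 0 0'>/dev/null; python3 tgt.py
```

```text
t 10.95 tcp in foot frame mm [ 0.1  7.5 42.3] force(stand axes) [-3.09  1.29  9.52] width 0.0008
```

```bash
python3 -m pendant '0 0 0 0 0 0;0 0 0 0 0 0;0 0 0 0 0 0;0 0 0 0 0 0;0 0 0 0 0 0;0 0 0 0 0 0;0 0 0 0 0 0;0 0 0 0 0 0'>/dev/null; python3 tgt.py; python3 -m pendant '-0.01 0 0 0 0 0;-0.1 0 0 0 0 0;-0.25 0 0 0 0 0;-0.25 0 0.2 0 0 0;-0.25 0 0.4 0 0 0;-0.4 0 0.6 0 0 0;-0.5 0 0.7 0 0 0;-0.5 0 0.7 0 0 0' >/dev/null; python3 tgt.py; python3 look.py d; python3 tgt.py
```

```text
t 11.75 tcp in foot frame mm [ 0.1  7.5 42.3] force(stand axes) [-3.61  0.09 10.41] width 0.0008
t 12.55 tcp in foot frame mm [   1.1 -173.6  170.5] force(stand axes) [ 0.74 -0.75 -0.12] width 0.0006
wrist 3481 wedge in foot frame [[-41.599998474121094, -65.69999694824219], [18.399999618530273, -65.80000305175781], [18.5, -21.600000381469727], [-41.5, -21.5]]
top 545 wedge in foot frame [[-49.5, -137.3000030517578], [49.70000076293945, -137.89999389648438], [50.400001525878906, -22.899999618530273], [-48.79999923706055, -22.299999237060547]]
top dot (330.979797979798, 287.1111111111111) world [ 0.4615 -0.0066  0.042 ] z 0.042
plate [[0.6435, 0.2261, 0.042], [0.6707, -0.0118, 0.042], [0.4364, -0.036, 0.042], [0.4097, 0.1959, 0.042]]
plate normal in stand axes (mrad) [  -1.2    1.1 1000. ]
t 12.65 tcp in foot frame mm [   0.4 -167.9  166.9] force(stand axes) [ 0.24  0.66 -0.47] width 0.0003
```

View pics/wrist_d.png

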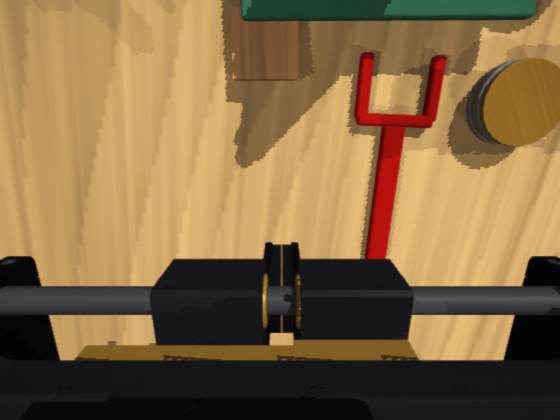

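View pics/top_d.png

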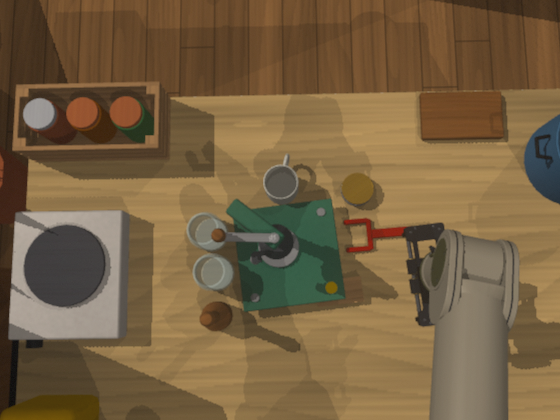

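The wrist view shows the wedge under the plate edge with its thick end at (265,78). The top view shows the plate, dot (331,287), opener and jars all where they began. The arm is clear.

```bash
python3 -m pendant '0 0 0 0 0 0;0 0 0 0 0 0;0 0 0 0 0 0'; python3 -c "from bench import close_job; print(close_job())"
```

```text
time: 12.95
ee_pos: [0.4811, -0.1794, 0.1659]
eef_rot: [0.469, 0.529, -0.47, 0.528]
ft_force: [0.4, -0.0, -0.2]
width: 0.0001
the job is handed in; nothing more can be done
None
```

The wedge is under the short foot, the stand passed the press check, and I handed the job in at 12.95 s with the arm clear. I pushed the wedge with two fingertips on its thick end. The push force stayed within about 1 N until the slope met the foot, then rose; I stopped at about 6.5 N. The thin end is about 45 mm past the foot's edge, which suggests a gap of about 10.5 mm.

**Press check:** I pressed the yellow dot with the shut fingertips. The force briefly peaked at 26 N, more than the 10–15 N intended, with about 8 N of it sideways. I then eased to about 10 N and held it for about a second. The fingertips stayed at 42.0–42.3 mm, so the plate did not sink.

**Last look:**
- **Stand:** the plate corners and dot are within about 1 mm of where they started, and the plate is level to within about 2 mrad, which is measurement noise.
- **Wedge:** it is straight and stayed put after the press. It sits about 12 mm off-centre sideways, but the foot is still fully on it.
- **Everything else:** the opener, jars, mug, lids, tamper and lever look untouched in the top view.

**Disagreement:** the top camera's depth outline of the wedge was unreliable because the gripper was in its view. I relied on the wrist camera for the wedge's position.

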